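# Nest an empty hardware tub in the returns well

### The arm

A 7-joint arm with a two-finger parallel gripper is mounted at the origin on the work surface. World frame = base frame: x ahead of the robot, y to its left, z up, the work surface at z = 0. Lengths are in m, angles in rad, forces in N, time in s.
With the tool pointing down it reaches from about 0.425 to 0.875 m from the base axis. Payload 9.9 kg.
Tool frame: the origin (TCP) lies where the fingers leave the gripper's body, on its centre line; the fingertips stand 73 mm ahead of it and the grasp point (between the pads) lies 54 mm ahead of it (r.hold_point_z is the distance from the TCP to the grasp point, in m); z points along the fingers, y is the line along which they close (so a half turn about z gives the same grasp; the last joint's range is limited). The gripper opens to 85 mm and grips with 20 to 120 N. Pads are 22 mm wide; open, the fingers measure 114 mm over their backs; the gripper's body (76 mm by 85 mm) begins 54 mm behind the grasp point. The pads swing forward as they close: fully open they stand 13 mm farther back than shut.
Start: joints at [1.149, 0.576, 0.025, 1.437, -0.015, 1.129, -0.057], TCP at [0.224, -0.637, 0.304] pointing down, gripper open.
Joint ranges: [-2.76, 2.76], [-0.34, 2.15], [-1.52, 1.57], [0.19, 2.46], [-1.09, 4.23], [0.17, 1.99], [-2.82, 2.82]. Speed limits (rad/s): [2.22, 2.22, 3.01, 3.01, 3.14, 3.14, 3.14].

### API

Orientations are given as a unit quaternion [x, y, z, w].
In Python, from plant import telemetry, imaging, r gives the robot as it stands. The module is installed in compiled form; this text tells all that it offers.
- The arm moves only by the tool carry_out, never from a script. Its argument "series" is a list of rows, each a list of 7 numbers: the shift along the world's x, y, z in units of 0.03 m (1.0 is 0.03 m), then the turn, a rotation vector about the world's x, y, z in units of 0.1 rad (1.0 is 0.1 rad), then the opening, from -1 (shut) to 1 (fully open). A call has 1 to 5 rows; each row shifts and turns the commanded pose from where the row before left it; what a row does not reach is not made up. A row lasts 1/12 s, in which the tool goes at most 41.7 mm and 7.16 degrees, less where a joint would pass 70% of its speed; a pose out of reach is approached as far as the arm can. A call with a number of a shift or a turn outside -1 to 1 is refused whole. A call with a gripper value outside its range is refused whole. The fingers move at their own pace and stop on an object; "newtons" is the grip in N (left out, the last holds). Time passes only in rows, so rows that do not move let the fingers close. It gives the time, the measured TCP pose, the force, the opening and the grip force at its end, in the units of the state.
- telemetry.observe(): the state, without advancing time (a new reading comes with each control period).
- imaging.camera(name): name is "side" or "top" or "wrist"; returns the picture (400x640x3 uint8, blue, green, red); there is no depth.
- imaging.camera_model(name): a dict with "fov_y" (degrees; the focal length in pixels is half the picture's height over the tangent of half this angle, whatever the lens; pixels are square), "cx", "cy" (the principal point, pixels), "k1" (the pictures are not rectified: a ray, as slopes to the right and down, at radius r is drawn at 1 + k1 r^2 times it, then the intrinsics apply), "camera_from_world" (4x4, takes a point from world to camera coordinates); the wrist camera has in their place "mount" (4x4, takes a point from camera to tool coordinates, whose origin is the TCP and whose axes are the flange's). Camera axes: x right, y down, z forward; pixel columns grow to the right and rows downward; lengths in m; the calibration is good to about 2 mm. A picture is of the moment at which its call begins: read the wrist's pose just before it. camera_model takes no time and is no camera call.
- r.sign_off(): hands the job in; it is judged then, once.
The state is a dict: "time": time; "joint_positions": joint angles; "qvel": joint speeds; "effort": joint torques, N m; "eef_pos": TCP position; "eef_rot": TCP orientation; "wrist_force": force on the tool from outside, world axes, zero at the start; "torque": the same for the moment, N m; "opening": finger opening in m; "grip_force": force on a finger pad.
Only numpy, scipy, OpenCV 4.12 (cv2) and the standard library are available. Lean on these libraries where they do the work, as an engineer would, in place of code of your own. Each camera call takes 0.05 s, during which the arm holds its last target. There are 200 camera calls.

### The job

First take the loose crank arm that lies across the mouth of the returns well on the riser and lay it flat in the grey metal parts tray. Then bring the loose empty flared tub into the well so that it nests in the tub already fixed there, and press it gently down past the two sprung noses until it is fully home and level. Leave the straight-walled canister standing where it is.

Things in the scene. Friction and masses are not known exactly. Their poses are not given: they have to be found in the camera images.
- riser: Fixed bench riser with a white deck on plywood legs. Deck 200 mm (its x) by 420 mm (its y), top 85 mm above the bench; origin under its centre on the bench, z up. In mid-deck is the round returns well. On its +x and -x sides, 72 to 86 mm from its centre, stand steel posts 30 mm wide (y), 34 mm high, each with a sprung black nose over the mouth.
- well (a point): Centre of the well's mouth at deck level. A flared tub of the same shape as the loose one is fixed in the well, rim flush with the deck: 106 mm wide inside at the rim, 74 mm at its inner floor, 50 mm below the deck. Axes as the riser's.
- home (a point): Where the centre of the loose tub's underside lies when fully home: on the well's axis, 50 mm below the deck. Its rim then stands 20 mm above the deck, under the noses. Before pressing, it hangs on the noses 5 to 15 mm higher and may lean. About 3 mm of play all round. Axes as the riser's.
- nose_a (a joint): Nose on the riser's -x post: how far it is pushed back towards its post, 0 (sprung out) to 0.009 m. Its tip reaches to 52 mm from the well's axis and its sloping face spans 22 to 36 mm above the deck, 18 mm wide. A rim pressed down pushes it back (both together about 8 to 18 N), then it springs out over the rim.
- nose_b (a joint): The same on the +x post.
- tub: Loose empty grey plastic tub, 150 g, flared like a flower pot: 70 mm high, foot 68 mm and rim 112 mm across, wall 3 mm; inner floor 74 mm across, 20 mm above the underside. Upright on the deck about 150 mm from the well, on the riser's +y or -y side. Origin: centre of its underside, z up. Fingers set inside, near its floor, can drag it and press it down.
- canister: Loose grey plastic canister with straight walls, open on top, 84 mm across and 62 mm high, 300 g, standing on the deck on the other side of the well. Origin at the centre of its underside. Not to be disturbed.
- crank: Loose aluminium bicycle crank arm, 260 g, 168 mm long, lying flat across the well's mouth: a bar along its x, 24 mm wide, its top 15 mm above its underside; a boss 34 mm across, 20 mm high at x = -67 mm, an eye 26 mm across, 16 mm high at x = +71 mm. Origin at mid-length on its underside, z up.
- tray: Fixed open grey metal tray on the bench, left or right of the riser (a cardboard carton of the same footprint is on the other side): 250 mm (its x) by 130 mm (its y) outside, 35 mm high, walls and floor 4 mm. Origin under its centre on the bench, z up.

How it is judged:
On the way:
1. the crank arm lies in the tray, let go (x of crank in the frame of tray between -0.06 and 0.06 m and y of crank in the frame of tray between -0.05 and 0.05 m and z of crank in the frame of tray between 0 and 0.014 m and linear speed of crank below 0.02 m/s and contact force between crank and the fingers below 0.05 N), for 0.2 s.
At the end, for the whole second after the job is handed in: The tub is home in the well: underside within 3 mm in height and 6 mm sideways of the home point, upright within 0.05 rad, at rest; the crank lies flat in the tray (underside below 14 mm, centre within 60 mm along and 50 mm across of the tray's centre), at rest (z of tub in the frame of home between -0.003 and 0.003 m and horizontal distance between tub and home below 0.006 m and angle between tub's own z axis and vertical below 0.05 rad and linear speed of each of tub, crank below 0.02 m/s and x of crank in the frame of tray between -0.06 and 0.06 m and y of crank in the frame of tray between -0.05 and 0.05 m and z of crank in the frame of tray between 0 and 0.014 m); the robot touches nothing.
It fails at once if the canister is pushed more than 20 mm or tipped (distance of canister from where it was at the start of the episode above 0.02 m or angle between canister's own z axis and vertical above 0.35 rad).
It fails at once if the tub is pressed roughly, with more than 70 N (contact force between tub and the fingers above 70 N).
It also fails if it takes over 67 s, if anything falls off the work surface, if the arm or the gripper's body presses on something with over 40 N, if the wrist force passes 120 N, or if a joint passes its speed limit or range.

## Working session

There is one attempt and no reset: what is moved stays moved. The work goes in short steps, Python scripts to look and compute and a tool call to move; the robot and the scene stay as the last step left them, time stands still between calls to the robot, and variables do not carry over. Pictures are saved under pics/ and viewed, at most 10 in all, crops included, and the job is handed in when it is done.

Besides the shell and the picture viewer there is one more tool, called after "Request:" by a JSON object that holds its "op" and its "data". carry_out: Moves the arm, as the interface text tells. Shifts and turns lie within -1 to 1; 1 stands for 0.03 m of shift or 0.1 rad of turn. Its arguments: {"type":"object","properties":{"series":{"type":"array","items":{"type":"array","items":{"type":"number","minimum":-1,"maximum":1}}},"newtons":{"type":"number"}},"required":["series"]}

```bash
mkdir -p pics
python3 - <<'E'
from plant import telemetry, imaging, r
import cv2,numpy as np
s=telemetry.observe();print(s['time'],s['eef_pos'],s['eef_rot'],s['opening'],r.hold_point_z)
for n in('top','side'):
    cv2.imwrite(f'pics/{n}0.png',imaging.camera(n));print(n,imaging.camera_model(n))
print(imaging.camera_model('wrist'))
E
```

```text
0.0 [ 0.22358469 -0.63653786  0.30303889] [ 9.85768224e-01  1.68108011e-01 -1.96374485e-04 -8.15978076e-04] 0.0852150639010746 0.0539
top {'fov_y': 56.530906131104246, 'cx': 324.23580682492405, 'cy': 199.42758753632367, 'k1': -0.02849995387915859, 'camera_from_world': array([[-0.01144486, -0.9998661 ,  0.01169628, -0.00778167],
       [-0.99822606,  0.01074106, -0.05856081,  0.54544838],
       [ 0.05842734, -0.01234575, -0.99821532,  1.2124308 ],
       [ 0.        ,  0.        ,  0.        ,  1.        ]])}
side {'fov_y': 44.84097002575964, 'cx': 315.1825871190291, 'cy': 195.9129038697686, 'k1': 0.04407464849007893, 'camera_from_world': array([[-0.82266319, -0.56852787,  0.00116011,  0.46717183],
       [-0.41119669,  0.59359242, -0.69178416,  0.29604326],
       [ 0.39260994, -0.5695824 , -0.72210341,  1.11214235],
       [ 0.        ,  0.        ,  0.        ,  1.        ]])}
{'fov_y': 64.42189721445067, 'cx': 315.48155440926934, 'cy': 199.98464631032635, 'k1': 0.022026774159775536, 'mount': array([[-1.70813976e-03, -9.49022506e-01, -3.15203690e-01,
         8.01157227e-02],
       [ 9.99998054e-01, -1.31007920e-03, -1.47473459e-03,
        -6.10868704e-04],
       [ 9.86614517e-04, -3.15205595e-01,  9.49022897e-01,
        -7.09165656e-02],
       [ 0.00000000e+00,  0.00000000e+00,  0.00000000e+00,
         1.00000000e+00]])}
```

View pics/top0.png

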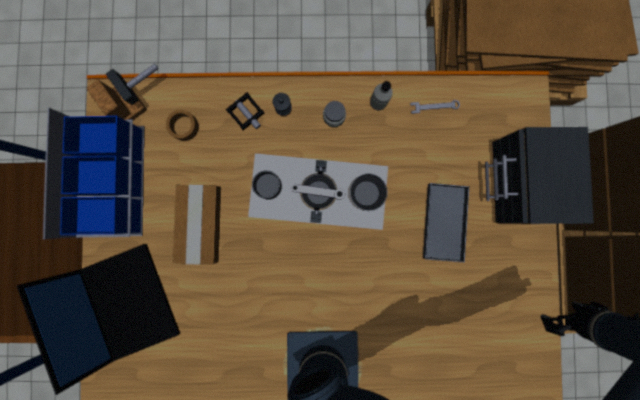

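View pics/side0.png

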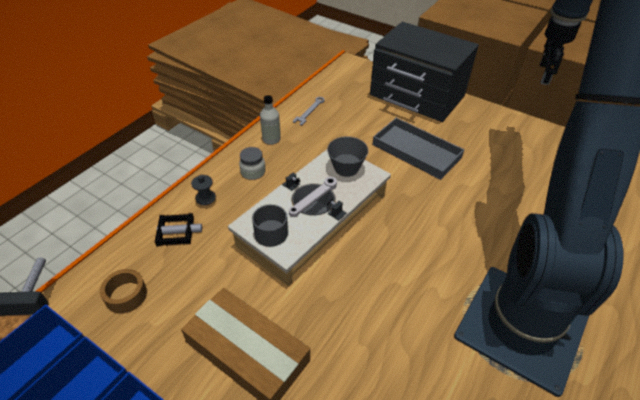

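The top view shows the deck with corners near (253,154), (388,166), (384,230) and (249,218). The canister is at (267,185) on the +y side and the flared tub at (368,192) on the −y side. The crank runs from (296,187) to (341,195), and the tray spans (424–468, 183–262). The side view confirms that the flared tub is nearer the tray. I'll enlarge the top view for accurate pixels.

```bash
cat > h.py <<'E'
import numpy as np,cv2
from plant import telemetry, imaging, r
from scipy.spatial.transform import Rotation as R
def model(n,s=None):
    m=imaging.camera_model(n);f=200/np.tan(np.radians(m['fov_y']/2))
    K=np.array([[f,0,m['cx']],[0,f,m['cy']],[0,0,1]]);D=np.array([m['k1'],0,0,0,0])
    if n=='wrist':
        T=np.eye(4);T[:3,:3]=R.from_quat(s['eef_rot']).as_matrix();T[:3,3]=s['eef_pos'];C=np.linalg.inv(T@m['mount'])
    else:C=m['camera_from_world']
    return K,D,C
def proj(M,P):
    K,D,C=M;return cv2.projectPoints(np.array(P,float).reshape(-1,1,3),cv2.Rodrigues(C[:3,:3])[0],C[:3,3],K,D)[0][:,0]
def back(M,uv,z):
    K,D,C=M;n=cv2.undistortPointsIter(np.array(uv,float).reshape(-1,1,2),K,D,None,None,(3,50,1e-9))[:,0]
    d=np.c_[n,np.ones(len(n))]@C[:3,:3];o=-C[:3,:3].T@C[:3,3]
    return o+d*((np.atleast_1d(z)-o[2])/d[:,2])[:,None]
E
python3 - <<'E'
import cv2
from h import *
a=cv2.imread('pics/top0.png')[140:270,240:480]
cv2.imwrite('pics/top0c.png',cv2.convertScaleAbs(cv2.resize(a,None,fx=3.3333,fy=3.3333,interpolation=cv2.INTER_CUBIC),alpha=1.5))
M=model('top')
print(back(M,[[253,154],[388,166],[384,230],[249,218]],.085).round(4))
print(back(M,[[429,183],[468,186],[463,262],[424,258]],.035).round(4))
E
```

```text
[[ 0.6864  0.2088  0.085 ]
 [ 0.6444 -0.2146  0.085 ]
 [ 0.444  -0.1978  0.085 ]
 [ 0.4861  0.2212  0.085 ]]
[[ 0.5945 -0.3577  0.035 ]
 [ 0.5833 -0.4867  0.035 ]
 [ 0.3357 -0.4622  0.035 ]
 [ 0.3506 -0.3347  0.035 ]]
```

View pics/top0c.png

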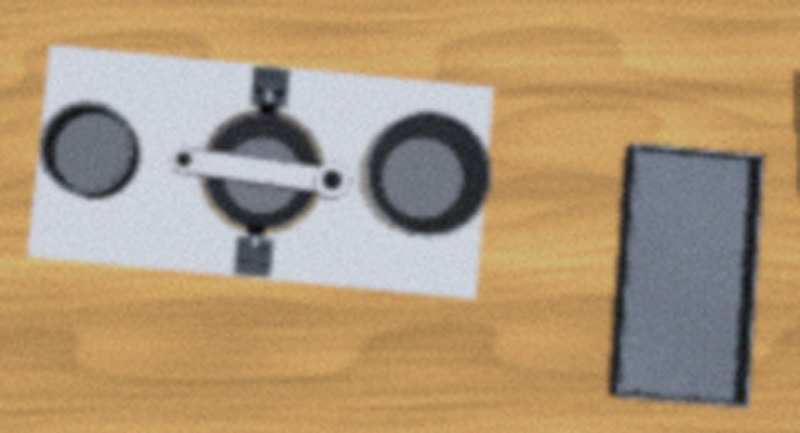

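The crop gives these pixels (crop coordinates):
- **Deck corners:** (50,45), (494,88), (475,298) and (28,257).
- **Crank:** eye hole (183,159), boss hole (332,180).
- **Tub and canister rims:** tub centre (428,174), canister centre (90,150).
- **Tray corners:** (629,145), (764,155), (747,405) and (611,393).

Run:
```python
from h import *
from scipy.optimize import least_squares
M=model('top')
o=lambda c:(np.array(c,float)+.5)/3.33333-.5+[240,140]
def rect(c,L,W,z,name):
    p=o(c)
    w=np.array([[L,W],[L,-W],[-L,-W],[-L,W]])/2
    def f(q):
        Rm=np.array([[np.cos(q[2]),-np.sin(q[2])],[np.sin(q[2]),np.cos(q[2])]])
        return (proj(M,np.c_[w@Rm.T+q[:2],np.full(4,z)])-p).ravel()
    s=least_squares(f,[.5,-.1,0]);print(name,s.x.round(4),s.fun.round(1))
rect([[50,45],[494,88],[475,298],[28,257]],.2,.42,.085,'riser')
rect([[629,145],[764,155],[747,405],[611,393]],.25,.13,.035,'tray')
b=back(M,o([[183,159],[332,180],[428,174],[424,178],[90,150]]),[.101,.105,.155,.105,.147]);print(b.round(4))
e,bo=b[0],b[1];d=e-bo;print('len',np.linalg.norm(d[:2]),'yaw',np.arctan2(d[1],d[0]),'origin',bo+d*67/138)
```

```text
riser [ 0.5676  0.0054 -0.1052] [-0.  -0.  -0.1 -0.2  0.3  0.3 -0.2 -0.1]
tray [ 0.4669 -0.4103 -0.0992] [ 0.7 -1.1 -0.7 -0.6 -0.6  0.7  0.6  1. ]
[[ 0.5786  0.0781  0.101 ]
 [ 0.5574 -0.059   0.105 ]
 [ 0.5581 -0.1411  0.155 ]
 [ 0.5583 -0.1438  0.105 ]
 [ 0.5832  0.1574  0.147 ]]
len 0.13876259271574498 yaw 1.417491856330096 origin [0.56766388 0.00758595 0.10305797]
```

Crank midpoint is (0.568, 0.008) with its axis at yaw 1.417, and the tub is at about (0.558, −0.142). I'll move above the crank and turn the tool on the way, with the fingers part closed so they clear the noses.

Request:
{"op": "carry_out", "data": {"series": [[0.52,0.96,0,0,0,0.49,0.05],[0.52,0.96,0,0,0,0.49,0.05],[0.52,0.96,0,0,0,0.49,0.05],[0.52,0.96,0,0,0,0.49,0.05],[0.52,0.96,0,0,0,0.49,0.05]], "newtons": 50}}

```text
time: 0.52
eef_pos: [0.3021, -0.4913, 0.3035]
eef_rot: [0.958, 0.288, -0.0, -0.0]
wrist_force: [1.3, -0.3, 0.1]
opening: 0.045
grip_force: 0.0
```

Request:
{"op": "carry_out", "data": {"series": [[0.52,0.96,0,0,0,0.49,0.05],[0.52,0.96,0,0,0,0.49,0.05],[0.52,0.96,0,0,0,0.49,0.05],[0.52,0.96,0,0,0,0.49,0.05],[0.52,0.96,0,0,0,0.49,0.05]]}}

```text
time: 0.93
eef_pos: [0.38, -0.3473, 0.3037]
eef_rot: [0.915, 0.403, -0.0, -0.0]
wrist_force: [0.5, -0.7, 0.7]
opening: 0.045
grip_force: 0.0
```

Request:
{"op": "carry_out", "data": {"series": [[0.52,0.96,0,0,0,0.49,0.05],[0.52,0.96,0,0,0,0.49,0.05],[0.52,0.96,0,0,0,0.49,0.05],[0.52,0.96,0,0,0,0.49,0.05],[0.52,0.96,0,0,0,0.49,0.05]]}}

```text
time: 1.35
eef_pos: [0.458, -0.2033, 0.3038]
eef_rot: [0.859, 0.512, -0.0, -0.0]
wrist_force: [1.1, -0.7, 1.0]
opening: 0.045
grip_force: 0.0
```

Request:
{"op": "carry_out", "data": {"series": [[0.52,0.96,0,0,0,0.49,0.05],[0.52,0.96,0,0,0,0.49,0.05],[0.52,0.96,0,0,0,0.49,0.05],[0.52,0.96,0,0,0,0.49,0.05],[0,0,0,0,0,0,0.05]]}}

```text
time: 1.77
eef_pos: [0.5226, -0.0828, 0.3039]
eef_rot: [0.802, 0.597, 0.002, -0.001]
wrist_force: [0.4, 0.5, 0.0]
opening: 0.0451
grip_force: 0.0
```

Run:
```python
from h import *
s=telemetry.observe();im=imaging.camera('wrist');cv2.imwrite('pics/w1.png',im)
np.savez('w1.npz',eef_pos=s['eef_pos'],eef_rot=s['eef_rot'])
M=model('wrist',s)
g=cv2.convertScaleAbs(im,alpha=1.4)
# predicted points
for n,p in dict(well=[.5676,.0054,.085],bossh=[.5574,-.059,.105],eyeh=[.5786,.0781,.101],tubfl=[.558,-.1425,.105]).items():
    print(n,proj(M,p).round(1))
cv2.imwrite('pics/w1b.png',g)
```

```text
well [[337.6  75.2]]
bossh [[347.8 155.1]]
eyeh [[327.  -34.9]]
tubfl [[371.5 240.1]]
```

View pics/w1b.png

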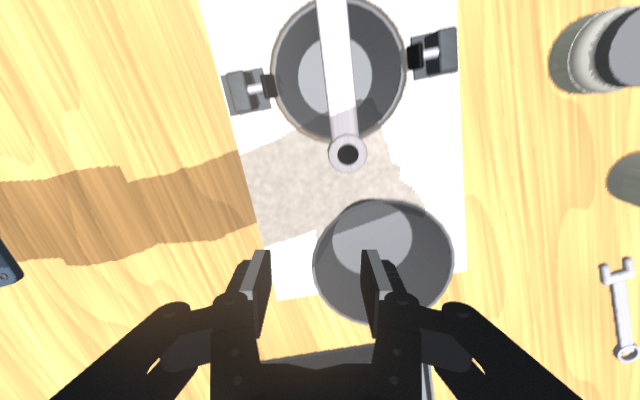

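The wrist view agrees with the calibration to within a couple of pixels: well mouth centre near (338,73), boss hole (347,154), tub floor (372,238).

Request:
{"op": "carry_out", "data": {"series": [[0.49,0.91,-0.4,0,0,0.46,0.05],[0.49,0.91,-0.4,0,0,0.46,0.05],[0.49,0.91,-0.4,0,0,0.46,0.05],[0,0,-1,0,0,0,0.05],[0,0,0,0,0,0,0.05]]}}

```text
time: 2.23
eef_pos: [0.5625, -0.007, 0.2335]
eef_rot: [0.762, 0.648, -0.002, -0.002]
wrist_force: [-1.2, -1.1, -0.7]
opening: 0.045
grip_force: 0.0
```

Request:
{"op": "carry_out", "data": {"series": [[0,0,-1,0,0,0,0.05],[0,0,0,0,0,0,0.05]]}}

```text
time: 2.4
eef_pos: [0.5621, -0.0096, 0.2048]
eef_rot: [0.763, 0.646, -0.003, -0.001]
wrist_force: [-1.0, -0.5, -0.4]
opening: 0.0448
grip_force: 0.0
```

Request:
{"op": "carry_out", "data": {"series": [[0.15,0.3,-0.9,0,0,0.13,0.05],[0,0,-1,0,0,0,0.05],[0,0,0,0,0,0,0.05],[0,0,0,0,0,0,0.05]]}}

```text
time: 2.73
eef_pos: [0.5681, -0.0, 0.1514]
eef_rot: [0.759, 0.651, -0.001, -0.0]
wrist_force: [0.0, -0.2, 0.3]
opening: 0.0446
grip_force: 0.0
```

Request:
{"op": "carry_out", "data": {"series": [[0,0,0,0,0,0,-1],[0,0,0,0,0,0,-1],[0,0,0,0,0,0,-1],[0,0,0,0,0,0,-1],[0,0,0,0,0,0,-1]], "newtons": 60}}

```text
time: 3.15
eef_pos: [0.5694, 0.0006, 0.1533]
eef_rot: [0.759, 0.651, 0.001, 0.001]
wrist_force: [-0.7, -0.6, 5.4]
opening: 0.0223
grip_force: 59.5
```

Request:
{"op": "carry_out", "data": {"series": [[0,0,0.3,0,0,0,-1],[0,0,0.5,0,0,0,-1],[0,0,0.6,0,0,0,-1],[0,0,0.6,0,0,0,-1],[0,0,0,0,0,0,-1]]}}

```text
time: 3.57
eef_pos: [0.5703, 0.0013, 0.2157]
eef_rot: [0.759, 0.652, 0.003, 0.002]
wrist_force: [1.0, 0.4, -1.9]
opening: 0.0226
grip_force: 59.4
```

The crank is gripped and lifted. I'll raise it, swing it round to the tray and turn it a quarter turn so it lies along the tray.

Request:
{"op": "carry_out", "data": {"series": [[0,0,1,0,0,0,-1],[-0.23,-0.85,1,0,0,-0.95,-1],[-0.23,-0.85,0.3,0,0,-0.95,-1],[-0.23,-0.85,0,0,0,-0.95,-1],[-0.23,-0.85,0,0,0,-0.95,-1]]}}

```text
time: 3.98
eef_pos: [0.5408, -0.1019, 0.2815]
eef_rot: [0.869, 0.495, 0.001, 0.001]
wrist_force: [0.0, 0.5, -1.5]
opening: 0.0225
grip_force: 59.6
```

Request:
{"op": "carry_out", "data": {"series": [[-0.23,-0.85,0,0,0,-0.95,-1],[-0.23,-0.85,0,0,0,-0.95,-1],[-0.23,-0.85,0,0,0,-0.95,-1],[-0.23,-0.85,0,0,0,-0.95,-1],[-0.23,-0.85,0,0,0,-0.95,-1]]}}

```text
time: 4.4
eef_pos: [0.5058, -0.2295, 0.2805]
eef_rot: [0.961, 0.276, 0.0, 0.0]
wrist_force: [0.6, -0.3, -1.7]
opening: 0.0229
grip_force: 59.6
```

Request:
{"op": "carry_out", "data": {"series": [[-0.23,-0.85,0,0,0,-0.95,-1],[-0.23,-0.85,0,0,0,-0.95,-1],[-0.23,-0.85,0,0,0,-0.95,-1],[-0.23,-0.85,0,0,0,-0.95,-1],[0,0,0,0,0,0,-1]]}}

```text
time: 4.82
eef_pos: [0.4761, -0.3361, 0.2803]
eef_rot: [0.996, 0.086, -0.001, 0.002]
wrist_force: [-0.8, -1.2, -2.2]
opening: 0.0227
grip_force: 59.6
```

Request:
{"op": "carry_out", "data": {"series": [[0,0,0,0,0,0,-1]]}}

```text
time: 4.9
eef_pos: [0.478, -0.3317, 0.2801]
eef_rot: [0.996, 0.091, -0.0, 0.0]
wrist_force: [0.6, 0.6, -2.4]
opening: 0.0228
grip_force: 59.6
```

Request:
{"op": "carry_out", "data": {"series": [[-0.2,-0.86,0,0,0,-0.93,-1],[-0.2,-0.86,0,0,0,-0.93,-1],[-0.2,-0.86,0,0,0,-0.93,-1],[0,0,-1,0,0,0,-1],[0,0,-1,0,0,0,-1]]}}

```text
time: 5.32
eef_pos: [0.4615, -0.4089, 0.221]
eef_rot: [0.999, -0.048, 0.002, 0.001]
wrist_force: [0.5, 0.4, -3.1]
opening: 0.0229
grip_force: 59.7
```

Request:
{"op": "carry_out", "data": {"series": [[0,0,-1,0,0,0,-1],[0,0,-1,0,0,0,-1],[0,0,-1,0,0,0,-1],[0,0,0,0,0,0,-1],[0,0,0,0,0,0,-1]]}}

```text
time: 5.73
eef_pos: [0.4611, -0.4062, 0.1292]
eef_rot: [0.999, -0.046, -0.001, -0.001]
wrist_force: [-0.6, -1.0, -1.9]
opening: 0.0224
grip_force: 59.6
```

Request:
{"op": "carry_out", "data": {"series": [[0,-0.05,-0.8,0,0,0,-1],[0,0,-0.6,0,0,0,-1],[0,0,-0.1,0,0,0,-1],[0,0,0,0,0,0,-1]]}}

```text
time: 6.07
eef_pos: [0.4616, -0.409, 0.086]
eef_rot: [0.999, -0.047, 0.0, -0.0]
wrist_force: [1.1, -0.5, -1.2]
opening: 0.0224
grip_force: 59.6
```

Request:
{"op": "carry_out", "data": {"series": [[0,0,-0.1,0,0,0,-1],[0,0,-0.1,0,0,0,-1]]}}

```text
time: 6.23
eef_pos: [0.462, -0.4098, 0.0808]
eef_rot: [0.999, -0.047, 0.001, 0.001]
wrist_force: [-0.5, -0.3, -2.2]
opening: 0.0225
grip_force: 59.6
```

Request:
{"op": "carry_out", "data": {"series": [[0,0,-0.1,0,0,0,-1],[0,0,-0.07,0,0,0,-1]]}}

```text
time: 6.4
eef_pos: [0.4617, -0.4096, 0.0767]
eef_rot: [0.999, -0.047, 0.001, 0.001]
wrist_force: [-9.0, 9.6, 52.0]
opening: 0.0227
grip_force: 90.5
```

Request:
{"op": "carry_out", "data": {"series": [[0,0,0,0,0,0,0.05],[0,0,0,0,0,0,0.05],[0,0,0,0,0,0,0.05],[0,0,0,0,0,0,0.05]]}}

```text
time: 6.73
eef_pos: [0.4614, -0.4095, 0.0746]
eef_rot: [0.999, -0.047, 0.001, 0.0]
wrist_force: [-0.3, 0.4, 7.5]
opening: 0.0451
grip_force: 3.8
```

Request:
{"op": "carry_out", "data": {"series": [[0,0,0.5,0,0,0,0.05],[0,0,1,0,0,0,0.05],[0,0,1,0,0,0,0.05],[0,0,1,0,0,0,0.05],[0,0,1,0,0,0,0.05]]}}

```text
time: 7.15
eef_pos: [0.4608, -0.409, 0.2101]
eef_rot: [0.999, -0.047, -0.0, -0.0]
wrist_force: [0.6, 0.4, -0.9]
opening: 0.0448
grip_force: 0.0
```

Request:
{"op": "carry_out", "data": {"series": [[0,0,1,0,0,0,0.05],[0,0,1,0,0,0,0.05],[0,0,0,0,0,0,0.05]]}}

```text
time: 7.4
eef_pos: [0.4626, -0.4107, 0.275]
eef_rot: [0.999, -0.047, 0.004, 0.003]
wrist_force: [0.3, -0.7, -0.4]
opening: 0.0447
grip_force: 0.0
```

The crank is released. Next I'll check it in the wrist view and refine the tub position. In the same step I'll start towards the tub's −y wall with the tool tilted 0.305 rad, so the pads lie along the flared wall.

Request:
{"op": "carry_out", "data": {"series": [[0.41,0.87,-0.08,0.43,-0.05,-0.02,-0.29],[0.41,0.87,-0.08,0.43,-0.05,-0.02,-0.29],[0.41,0.87,-0.08,0.43,-0.05,-0.02,-0.29],[0.41,0.87,-0.08,0.43,-0.05,-0.02,-0.29],[0.41,0.87,-0.08,0.43,-0.05,-0.02,-0.29]]}}

```text
time: 7.82
eef_pos: [0.523, -0.2774, 0.2567]
eef_rot: [0.993, -0.052, 0.007, -0.109]
wrist_force: [-0.8, -0.3, 0.2]
opening: 0.0304
grip_force: 0.0
```

Request:
{"op": "carry_out", "data": {"series": [[0.41,0.87,-0.08,0.43,-0.05,-0.02,-0.29],[0.41,0.87,-0.08,0.43,-0.05,-0.02,-0.29],[0,0,0,0,0,0,-0.29],[0,0,0,0,0,0,-0.29]]}}

```text
time: 8.15
eef_pos: [0.5474, -0.2253, 0.2515]
eef_rot: [0.987, -0.052, 0.01, -0.151]
wrist_force: [0.0, -0.1, -0.5]
opening: 0.0305
grip_force: 0.0
```

Run:
```python
from h import *
s=telemetry.observe();print(s['eef_pos'],R.from_quat(s['eef_rot']).as_matrix().round(3).tolist())
im=imaging.camera('wrist');cv2.imwrite('pics/w2.png',im);np.savez('w2.npz',eef_pos=s['eef_pos'],eef_rot=s['eef_rot'])
tp=imaging.camera('top');cv2.imwrite('pics/t2.png',tp)
M=model('wrist',s);g=cv2.convertScaleAbs(im,alpha=1.4)
t=np.linspace(0,2*np.pi,60);C=lambda c,rr,z:np.c_[c[0]+rr*np.cos(t),c[1]+rr*np.sin(t),np.full(60,z)]
c=[.558,-.142]
for rr,z in((.056,.155),(.037,.105)):cv2.polylines(g,[proj(M,C(c,rr,z)).astype(int)],True,(0,0,255),1)
big=cv2.resize(cv2.convertScaleAbs(tp[140:270,240:480],alpha=1.5),(640,347),interpolation=cv2.INTER_CUBIC)
f=np.vstack([g,big])
cv2.imwrite('pics/c2.png',cv2.resize(f,None,fx=.8,fy=.8,interpolation=cv2.INTER_AREA))
```

```text
[ 0.54744544 -0.22530331  0.25145548] [[0.994, -0.101, 0.035], [-0.107, -0.949, 0.297], [0.004, -0.299, -0.954]]
```

View pics/c2.png

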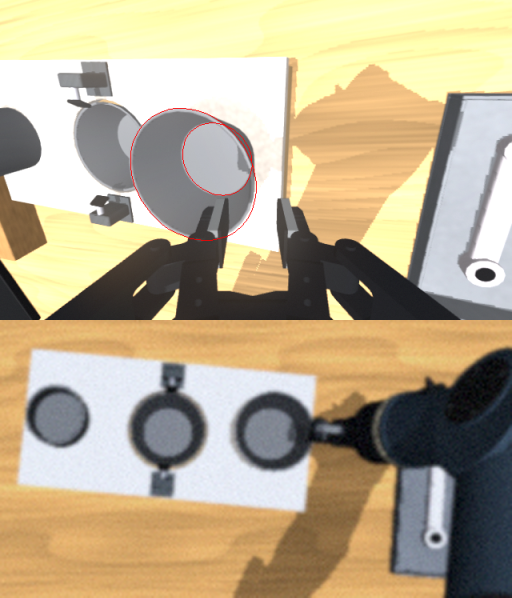

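The overlay at (0.558, −0.142) matches the tub's rim and floor. The crank lies flat in the tray, with its boss hole at about (444,242) in the top view. I'll slide the pads over the wall and pinch at 20 N.

Request:
{"op": "carry_out", "data": {"series": [[0.06,0.24,-0.83,0,0,0,-0.29],[0.05,0.24,-0.83,0,0,0,-0.29],[0,0,0,0,0,0,-0.29],[0,0,0,0,0,0,-0.29]], "newtons": 20}}

```text
time: 8.58
eef_pos: [0.5496, -0.2126, 0.2017]
eef_rot: [0.987, -0.054, 0.009, -0.151]
wrist_force: [0.4, -0.3, 1.2]
opening: 0.03
grip_force: 0.0
```

Request:
{"op": "carry_out", "data": {"series": [[0,0.04,0,0,0,0,-0.6],[0,0,0,0,0,0,-1],[0,0,0,0,0,0,-1],[0,0,0,0,0,0,-1],[0,0,0,0,0,0,-1]], "newtons": 20}}

```text
time: 9.0
eef_pos: [0.5508, -0.2109, 0.2039]
eef_rot: [0.987, -0.053, 0.011, -0.151]
wrist_force: [-1.4, 1.6, 7.3]
opening: 0.0027
grip_force: 18.6
```

Request:
{"op": "carry_out", "data": {"series": [[0,0,0,0,0,0,-1],[0,0,0,0,0,0,-1]]}}

```text
time: 9.17
eef_pos: [0.5508, -0.2109, 0.2039]
eef_rot: [0.987, -0.053, 0.011, -0.151]
wrist_force: [-1.1, 1.1, 7.0]
opening: 0.0028
grip_force: 18.6
```

Request:
{"op": "carry_out", "data": {"series": [[0,0,0.2,0,0,0,-1],[0,0,0.3,0,0,0,-1],[0,0,0.3,0,0,0,-1],[0,0,0,0,0,0,-1],[0,0,0,0,0,0,-1]]}}

```text
time: 9.58
eef_pos: [0.5507, -0.2112, 0.2272]
eef_rot: [0.987, -0.053, 0.011, -0.15]
wrist_force: [-0.0, -0.9, -2.3]
opening: 0.0029
grip_force: 18.8
```

Run:
```python
from h import *
s=telemetry.observe();print(s['eef_pos'],s['wrist_force'],s['opening'])
im=imaging.camera('wrist');cv2.imwrite('pics/w3.png',im)
g=cv2.convertScaleAbs(im,alpha=1.4);M=model('wrist',s)
t=np.linspace(0,2*np.pi,60);C=lambda c,rr,z:np.c_[c[0]+rr*np.cos(t),c[1]+rr*np.sin(t),np.full(60,z)]
for rr,z in((.056,.155),(.037,.105)):cv2.polylines(g,[proj(M,C([.558,-.142],rr,z+s['eef_pos'][2]-.2039)).astype(int)],True,(0,0,255),1)
cv2.polylines(g,[proj(M,C([.5676,.0054],.053,.085)).astype(int)],True,(0,160,0),1)
sd=cv2.convertScaleAbs(imaging.camera('side'),alpha=1.4)[100:300,200:520]
cv2.imwrite('pics/c3.png',cv2.resize(np.vstack([g,cv2.resize(sd,(560,350)).copy() if 0 else cv2.resize(sd,(640,400))]),None,fx=.75,fy=.75,interpolation=cv2.INTER_AREA))
print(back(model('top'),[[443.9,242.2]],.024))
```

```text
[ 0.55073964 -0.21119875  0.22715212] [-0.03273937 -0.91150945 -2.28893838] 0.002937185217022894
[[ 0.40001256 -0.40490417  0.024     ]]
```

View pics/c3.png

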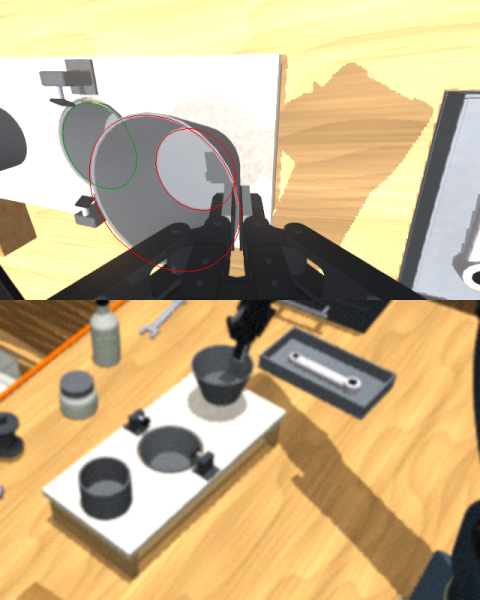

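The tub is lifted about 23 mm, level, and sits where the model predicts. The side view shows the crank flat in the tray. Now I'll carry the tub over the well.

Request:
{"op": "carry_out", "data": {"series": [[0.05,0.6,0,0,0,0,-1],[0.06,0.9,0,0,0,0,-1],[0.06,0.9,0,0,0,0,-1],[0.06,0.9,0,0,0,0,-1],[0.06,0.9,0,0,0,0,-1]]}}

```text
time: 10.1
eef_pos: [0.5588, -0.0837, 0.2257]
eef_rot: [0.987, -0.054, 0.01, -0.151]
wrist_force: [0.2, -0.1, -1.9]
opening: 0.0028
grip_force: 18.8
```

Request:
{"op": "carry_out", "data": {"series": [[0.03,0.7,0,0,0,0,-1],[0,0,0,0,0,0,-1],[0,0,0,0,0,0,-1],[0,0,0,0,0,0,-1]]}}

```text
time: 10.43
eef_pos: [0.5599, -0.0646, 0.2258]
eef_rot: [0.987, -0.054, 0.01, -0.15]
wrist_force: [-0.2, 0.2, -1.6]
opening: 0.0029
grip_force: 18.8
```

Request:
{"op": "carry_out", "data": {"series": [[0.02,0.04,-0.5,0,0,0,-1],[0,0,-0.5,0,0,0,-1],[0,0,-0.3,0,0,0,-1],[0,0,0,0,0,0,-1]]}}

```text
time: 10.77
eef_pos: [0.5596, -0.0638, 0.1852]
eef_rot: [0.987, -0.055, 0.009, -0.151]
wrist_force: [-0.9, -1.1, -2.5]
opening: 0.0029
grip_force: 19.0
```

Request:
{"op": "carry_out", "data": {"series": [[0,0,-0.2,0,0,0,-1],[0,0,-0.15,0,0,0,-1],[0,0,0,0,0,0,-1]]}}

```text
time: 11.02
eef_pos: [0.5604, -0.0629, 0.1762]
eef_rot: [0.987, -0.054, 0.01, -0.151]
wrist_force: [-0.0, 0.6, -1.5]
opening: 0.0027
grip_force: 19.0
```

Request:
{"op": "carry_out", "data": {"series": [[0,0,-0.15,0,0,0,-1],[0,0,-0.1,0,0,0,-1],[0,0,0,0,0,0,-1]]}}

```text
time: 11.27
eef_pos: [0.5603, -0.0625, 0.1688]
eef_rot: [0.987, -0.053, 0.01, -0.151]
wrist_force: [-0.7, 0.0, 0.1]
opening: 0.0026
grip_force: 20.6
```

The tub is touching the noses. I'll release it and back out along the tool axis.

Request:
{"op": "carry_out", "data": {"series": [[0,0,0,0,0,0,-0.7],[0,0,0,0,0,0,-0.5],[0,0,0,0,0,0,-0.5],[-0.03,-0.25,0.8,0,0,0,-0.5],[-0.03,-0.25,0.8,0,0,0,-0.5]]}}

```text
time: 11.68
eef_pos: [0.5583, -0.0772, 0.217]
eef_rot: [0.987, -0.053, 0.009, -0.151]
wrist_force: [0.8, 0.0, -0.3]
opening: 0.0214
grip_force: 0.0
```

Request:
{"op": "carry_out", "data": {"series": [[0,0,0.9,0,0,0,-0.5],[0,0,0.9,0,0,0,-0.5],[0,0,0,0,0,0,-1],[0,0,0,0,0,0,-1]]}}

```text
time: 12.02
eef_pos: [0.5596, -0.0778, 0.2729]
eef_rot: [0.987, -0.053, 0.012, -0.15]
wrist_force: [0.1, 0.6, -0.8]
opening: 0.0005
grip_force: 0.0
```

Run:
```python
from h import *
s=telemetry.observe();print(s['eef_pos'],s['wrist_force'],s['opening'])
im=imaging.camera('wrist')
g=cv2.convertScaleAbs(im,alpha=1.4);M=model('wrist',s)
t=np.linspace(0,2*np.pi,60);C=lambda c,rr,z:np.c_[c[0]+rr*np.cos(t),c[1]+rr*np.sin(t),np.full(60,z)]
for rr,z in((.056,.070),(.037,.020)):cv2.polylines(g,[proj(M,C([.5676,.0054],rr,z+.045)).astype(int)],True,(0,0,255),1)
sd=cv2.convertScaleAbs(imaging.camera('side'),alpha=1.4)[140:290,220:460]
cv2.imwrite('pics/c4.png',cv2.resize(np.vstack([g,cv2.resize(sd,(640,400))]),None,fx=.75,fy=.75,interpolation=cv2.INTER_AREA))
```

```text
[ 0.5595533  -0.07775331  0.27287566] [ 0.06563863  0.64996386 -0.80035777] 0.00046600051048653797
```

View pics/c4.png

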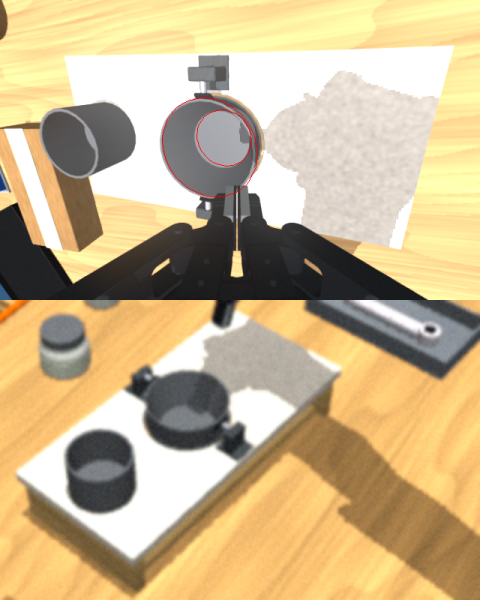

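The tub is nested, hanging level on the noses about 10 mm high; the overlay at that height matches. I'll set the tool vertical over the centre with fingers shut and press down slowly.

Request:
{"op": "carry_out", "data": {"series": [[0.07,0.69,-0.3,-0.76,0.08,0,-1],[0.07,0.69,-0.3,-0.76,0.08,0,-1],[0.06,0.69,-0.3,-0.76,0.08,0,-1],[0.06,0.69,-0.3,-0.76,0.08,0,-1],[0,0,0,0,0,0,-1]]}}

```text
time: 12.53
eef_pos: [0.5659, 0.0154, 0.2323]
eef_rot: [0.999, -0.047, 0.001, 0.002]
wrist_force: [0.1, 2.1, 0.1]
opening: -0.0
grip_force: 0.0
```

Request:
{"op": "carry_out", "data": {"series": [[0,0,0,0,0,0,-1],[0,0,0,0,0,0,-1]]}}

```text
time: 12.7
eef_pos: [0.5661, 0.0053, 0.2342]
eef_rot: [0.999, -0.053, 0.002, 0.001]
wrist_force: [0.2, -0.2, 0.3]
opening: 0.0001
grip_force: 0.0
```

Request:
{"op": "carry_out", "data": {"series": [[0.05,0,-0.8,0,0,0,-1],[0,0,-0.8,0,0,0,-1],[0,0,-0.8,0,0,0,-1],[0,0,-0.4,0,0,0,-1],[0,0,0,0,0,0,-1]]}}

```text
time: 13.12
eef_pos: [0.5665, 0.0025, 0.1485]
eef_rot: [0.998, -0.056, 0.0, 0.002]
wrist_force: [-0.0, 0.3, -0.5]
opening: -0.0
grip_force: 0.0
```

Request:
{"op": "carry_out", "data": {"series": [[0,0,-0.08,0,0,0,-1],[0,0,-0.05,0,0,0,-1],[0,0,0,0,0,0,-1]]}}

```text
time: 13.37
eef_pos: [0.5685, 0.0043, 0.148]
eef_rot: [0.999, -0.054, 0.003, 0.001]
wrist_force: [-0.4, -0.2, 0.3]
opening: -0.0001
grip_force: 0.0
```

Request:
{"op": "carry_out", "data": {"series": [[0,0,-0.06,0,0,0,-1],[0,0,-0.06,0,0,0,-1],[0,0,-0.06,0,0,0,-1],[0,0,0,0,0,0,-1]]}}

```text
time: 13.7
eef_pos: [0.5681, 0.0052, 0.1418]
eef_rot: [0.999, -0.054, 0.003, 0.001]
wrist_force: [-0.7, -0.6, 0.2]
opening: -0.0002
grip_force: 0.0
```

Request:
{"op": "carry_out", "data": {"series": [[0,0,-0.05,0,0,0,-1],[0,0,-0.05,0,0,0,-1],[0,0,0,0,0,0,-1]]}}

```text
time: 13.95
eef_pos: [0.5682, 0.0052, 0.1388]
eef_rot: [0.999, -0.054, 0.003, 0.001]
wrist_force: [0.3, -0.1, 1.0]
opening: -0.0
grip_force: 0.8
```

Request:
{"op": "carry_out", "data": {"series": [[0,0,-0.04,0,0,0,-1],[0,0,-0.04,0,0,0,-1],[0,0,0,0,0,0,-1]]}}

```text
time: 14.2
eef_pos: [0.5681, 0.0052, 0.1363]
eef_rot: [0.999, -0.054, 0.003, 0.001]
wrist_force: [0.4, 0.6, 1.6]
opening: 0.0001
grip_force: 1.1
```

Request:
{"op": "carry_out", "data": {"series": [[0,0,-0.04,0,0,0,-1],[0,0,0,0,0,0,-1]]}}

```text
time: 14.37
eef_pos: [0.5681, 0.0052, 0.1351]
eef_rot: [0.999, -0.054, 0.003, 0.001]
wrist_force: [-0.2, -0.9, 3.3]
opening: -0.0001
grip_force: 1.2
```

Contact is light and rising. I'll keep pressing in 1 mm steps.

Request:
{"op": "carry_out", "data": {"series": [[0,0,-0.04,0,0,0,-1],[0,0,-0.04,0,0,0,-1],[0,0,0,0,0,0,-1]]}}

```text
time: 14.62
eef_pos: [0.5681, 0.0051, 0.1327]
eef_rot: [0.999, -0.054, 0.003, 0.001]
wrist_force: [0.7, 0.4, 2.6]
opening: 0.0001
grip_force: 1.3
```

Request:
{"op": "carry_out", "data": {"series": [[0,0,-0.04,0,0,0,-1],[0,0,0,0,0,0,-1]]}}

```text
time: 14.78
eef_pos: [0.568, 0.0052, 0.1315]
eef_rot: [0.999, -0.054, 0.002, 0.001]
wrist_force: [-1.3, -0.3, 1.5]
opening: 0.0001
grip_force: 1.1
```

Request:
{"op": "carry_out", "data": {"series": [[0,0,-0.04,0,0,0,-1],[0,0,0,0,0,0,-1]]}}

```text
time: 14.95
eef_pos: [0.5677, 0.0051, 0.13]
eef_rot: [0.999, -0.054, 0.002, 0.002]
wrist_force: [0.0, 0.3, 0.8]
opening: 0.0003
grip_force: 0.2
```

Request:
{"op": "carry_out", "data": {"series": [[0,0,-0.04,0,0,0,-1],[0,0,0,0,0,0,-1]]}}

```text
time: 15.12
eef_pos: [0.5677, 0.0052, 0.129]
eef_rot: [0.999, -0.054, 0.002, 0.002]
wrist_force: [-0.4, 0.7, -0.0]
opening: -0.0002
grip_force: 0.0
```

Request:
{"op": "carry_out", "data": {"series": [[0,0,-0.03,0,0,0,-1],[0,0,0,0,0,0,-1]]}}

```text
time: 15.28
eef_pos: [0.5679, 0.0051, 0.1281]
eef_rot: [0.999, -0.054, 0.002, 0.002]
wrist_force: [-0.3, -0.8, 0.1]
opening: 0.0004
grip_force: 0.0
```

Request:
{"op": "carry_out", "data": {"series": [[0,0,-0.03,0,0,0,-1],[0,0,0,0,0,0,-1]]}}

```text
time: 15.45
eef_pos: [0.5681, 0.0051, 0.1278]
eef_rot: [0.999, -0.054, 0.003, 0.001]
wrist_force: [-1.4, 1.1, 6.5]
opening: -0.0
grip_force: 2.8
```

Request:
{"op": "carry_out", "data": {"series": [[0,0,-0.02,0,0,0,-1],[0,0,0,0,0,0,-1]]}}

```text
time: 15.62
eef_pos: [0.568, 0.0051, 0.1277]
eef_rot: [0.999, -0.054, 0.003, 0.001]
wrist_force: [-3.2, -0.2, 12.7]
opening: 0.0
grip_force: 6.4
```

Stiff contact at tip height 0.0547 m, which matches the inner floor at home (0.055). A slightly firmer press will confirm it, then I'll withdraw and look.

Request:
{"op": "carry_out", "data": {"series": [[0,0,-0.03,0,0,0,-1],[0,0,0,0,0,0,-1]]}}

```text
time: 15.78
eef_pos: [0.568, 0.0051, 0.1277]
eef_rot: [0.999, -0.054, 0.003, 0.001]
wrist_force: [-6.8, 0.1, 24.1]
opening: 0.0003
grip_force: 11.7
```

Request:
{"op": "carry_out", "data": {"series": [[0,0,0.3,0,0,0,-1],[0,0,0.8,0,0,0,-1],[0,0,1,0,0,0,-1],[0,0,1,0,0,0,-1],[0,-1,1,0,0,0,-1]]}}

```text
time: 16.2
eef_pos: [0.5683, -0.0184, 0.2497]
eef_rot: [0.999, -0.05, 0.002, -0.0]
wrist_force: [0.4, 0.6, -0.3]
opening: -0.0002
grip_force: 0.0
```

Request:
{"op": "carry_out", "data": {"series": [[0,-1,0.5,0,0,0,-1],[0,-1,0.3,0,0,0,-1],[0,-1,0,0,0,0,-1],[0,-1,0,0,0,0,-1],[0,-1,0,0,0,0,-1]]}}

```text
time: 16.62
eef_pos: [0.5679, -0.1758, 0.2729]
eef_rot: [0.999, -0.054, 0.003, 0.002]
wrist_force: [0.0, 0.1, -1.1]
opening: -0.0003
grip_force: 0.0
```

Request:
{"op": "carry_out", "data": {"series": [[0,0,0,0,0,0,-1],[0,0,0,0,0,0,-1]]}}

```text
time: 16.78
eef_pos: [0.5676, -0.1765, 0.2723]
eef_rot: [0.998, -0.056, 0.002, 0.002]
wrist_force: [0.6, 1.0, 0.0]
opening: 0.0002
grip_force: 0.0
```

Run:
```python
from h import *
s=telemetry.observe();print(s['time'],s['eef_pos'],s['wrist_force'])
t=np.linspace(0,2*np.pi,60);C=lambda c,rr,z:np.c_[c[0]+rr*np.cos(t),c[1]+rr*np.sin(t),np.full(60,z)]
o=[]
for n,(y0,y1,x0,x1) in dict(side=(150,250,250,410),top=(140,240,240,400)).items():
    im=imaging.camera(n);cv2.imwrite(f'pics/{n}5.png',im);k=4
    g=cv2.resize(cv2.convertScaleAbs(im[y0:y1,x0:x1],alpha=1.5),None,fx=k,fy=k,interpolation=cv2.INTER_CUBIC)
    M=model(n)
    for rr,z in((.056,.105),(.037,.055)):
        cv2.polylines(g,[((proj(M,C([.5676,.0054],rr,z))-[x0,y0]+.5)*k-.5).astype(int)],True,(0,0,255),1)
    o.append(g[:300])
o[0]=g0=o[0]
cv2.imwrite('pics/c5.png',np.vstack(o))
```

```text
16.7833 [ 0.56756664 -0.17651499  0.27234058] [0.6171291  0.96572585 0.02721032]
```

View pics/c5.png

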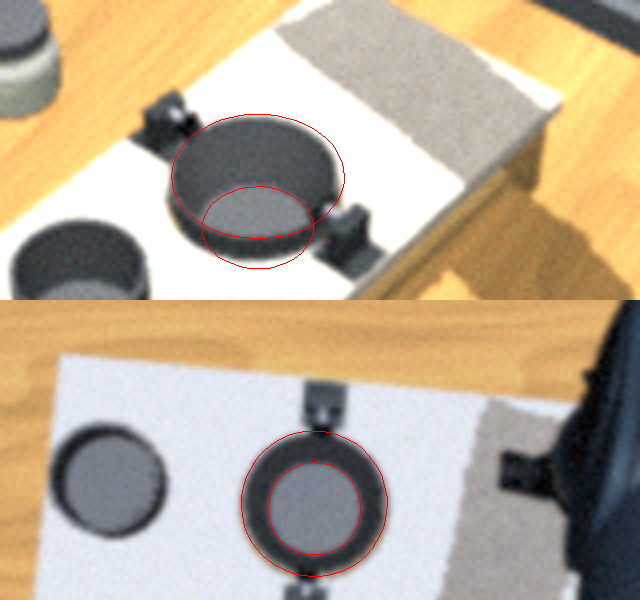

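The tub's rim and floor match the home overlay in both views. It is level, with the noses over the rim, and the canister hasn't moved. Handing in.

```bash
python3 -c "
from plant import r
print(r.sign_off())"
```

```text
the job is handed in; nothing more can be done
None
```

The job is handed in at about 17 s of the 67 s allowed: the crank arm lies flat in the tray, the tub is pressed fully home and level under both noses, and the canister was not touched; the hand-in returned no verdict.

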